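# Stack wheel hubs on the carrier for curing

## Robot

A 6-joint arm with a two-finger parallel gripper is mounted at the origin on a cart in front of the work surface, level with it; the furniture and walls round the work are solid. World frame = base frame: x ahead of the robot, y to its left, z up, the work surface at z = 0. Lengths are in m, angles in degrees, forces in N, time in s.
With the tool pointing down it reaches from about 0.4 to 0.825 m from the base axis. Payload 7 kg.
Tool frame: the origin (TCP) lies midway between the tips of the shut fingers; the grasp point (between the pads) lies 19 mm behind it; z points along the fingers, y is the line along which they close (so a half turn about z gives the same grasp; the last joint's range is limited). The gripper opens to 88 mm and grips with 3 to 60 N. Pads are 19 mm wide; open, the fingers measure 130 mm over their backs; the gripper's body (78 mm by 193 mm) begins 47 mm behind the grasp point.
Start: joints at [91.049, 20.546, 0.682, 0, -70.136, -16.507], TCP at [0.18, 0.651, 0.227] pointing down, gripper open.
Joint ranges: [-176.03, 176.03], [-82.01, 121.73], [-58.28, 71.71], [-173.87, 95.51], [-174.79, -0.11], [-173.66, 173.66]. Speed limits (degrees/s): [136.94, 136.94, 172.46, 180, 180, 180].

## Interface

Orientations are given as [roll, pitch, yaw] about the fixed x, y, z axes, in that order (R = Rz(yaw) Ry(pitch) Rx(roll)).
In Python, from plant import telemetry, viewer, workorder gives the robot as it stands. The module is installed in compiled form; this text tells all that it offers.
- The arm moves only by the tool carry_out, never from a script. Its argument "rows" is a list of rows, each a list of 6 numbers: the shift along the tool's x, y, z in m, then the turn, a rotation vector about the tool's x, y, z in rad. In form: [[tx, ty, tz, ax, ay, az], ...]. A call has 1 to 8 rows; each row is the pose to reach, as a shift and turn from the pose commanded when the call began, along the tool's axes at that moment; what a row does not reach only later rows make up. A row lasts 1/8 s, in which the tool goes at most 62.5 mm and 10.7 degrees, less where a joint would pass 70% of its speed; a pose out of reach is approached as far as the arm can. A call with a gripper value outside its range is refused whole. "grip" is the gripper's target within -1 to 1 (fully open at 1, half-way at 0, shut at -1), set as the call begins (left out, the last holds). The fingers move at their own pace and stop on an object; the grip force is fixed at half the most. Time passes only in rows, so rows that repeat a pose let the fingers close. It gives the time, the measured TCP pose, the force, the opening and the grip force at its end, in the units of the state.
- telemetry.get_obs(): the state, without advancing time (a new reading comes with each control period).
- viewer.snapshot(name): name is "scene" or "top"; returns the picture (420x560x3 uint8, red, green, blue); there is no depth.
- viewer.camera_info(name): a dict with "intrinsics" (3x3 intrinsics, pixels), "extrinsics" (4x4, takes a point from camera to world coordinates). Camera axes: x right, y down, z forward; pixel columns grow to the right and rows downward; lengths in m; the calibration is good to about 2 mm. A picture is of the moment at which its call begins. camera_info takes no time and is no camera call.
- workorder.close_job(): hands the job in; it is judged then, once.
The state is a dict: "clock": time; "joint_pos": joint angles; "qvel": joint speeds; "tau": joint torques, N m; "tool_pos": TCP position; "orientation": TCP orientation; "force": force on the tool from outside, world axes, zero at the start; "moment": the same for the moment, N m; "opening": finger opening in m; "gripper_force": force on a finger pad.
Only numpy, scipy, OpenCV 4.12 (cv2) and the standard library are available. Lean on these libraries where they do the work, as an engineer would, in place of code of your own. Each camera call takes 0.05 s, during which the arm holds its last target. There are 200 camera calls.

## Task

Slide the empty carrier by its red post to the loading station (green mark) until it clicks in, then stack every wheel hub on the desk, in any order, face down on the carrier's spigot one on another, each fully seated on the one below, and close the stack with the brass end cap. Then slide the loaded carrier to the curing station in front of the lamp panel (blue mark) until it clicks in, leave it there with the stack still seated, and leave the meter, the charger and the screwdriver behind the rail alone.

Things in the scene. Friction and masses are not known exactly. Their poses are not given: they have to be found in the camera images.
- carrier (a joint): grey carrier's position along the rail, m: 0 = white pointer at the green mark (loading station), 0.22 = at the blue mark by the lamp panel (curing station); grows to the robot's left. Stops at -0.012 and 0.235; starts in between. Friction about 0.6 N; at each station a spring ball detent draws it in from a few mm and takes about 4 N to leave
- spigot_seat (a point): centre of the carrier's seat: flat top of a 76 mm steel disc, 46 mm above the desk, where the first hub's face lies; a spigot 34 mm across rises 9 mm from it (last 3 mm tapered). z up, y along the rail towards the lamp station. Moves with the carrier (80 x 190 mm, deck 40 mm above the desk)
- post_mid (a point): red upright push post of the carrier, 24 mm across, 115 mm from the spigot on the side away from the lamp station; the point is on its axis 71 mm above the desk; the post rises from the deck (40 mm) to 98 mm above the desk. y along the rail towards the lamp station
- rail: fixed aluminium rail, 76 x 480 mm, 24 mm high; origin on the desk on its centre line; its y is the sliding direction. Spigot axis at y = -0.10 at the loading station, +0.12 at the curing station. Behind the latter stands a white lamp panel with violet lights, 110 mm wide, 220 mm tall, its face 82 mm beyond the rail's centre line (away from the robot)
- end_cap_mid (a point): brass end cap lying on the desk: flange 76 mm across and 14 mm thick with the same recess underneath (36.6 mm across, 10 mm deep), a round knob 33 mm across above it up to 46 mm. 0.18 to 0.35 kg. The point is on its axis, 23 mm above the flange face; z is its axis, up
- hub_silver_mid (a point): Silver wheel hub, face down. Upwards: flange 76 mm across (0-10 mm), barrel 48 mm across (10-30), centring spigot 34 mm across (30-39, last 3 mm tapered). Recess in the flange face 36.6 mm across, 10 deep, fits over a spigot; seated, the face lies flat on the shoulder below, adding 30 mm per hub. 0.1-0.21 kg. Point: on its axis, 19.5 mm above the face; z up its axis. May be absent.
- hub_blue_mid (a point): Blue wheel hub, face down. Upwards: flange 76 mm across (0-10 mm), barrel 48 mm across (10-30), centring spigot 34 mm across (30-39, last 3 mm tapered). Recess in the flange face 36.6 mm across, 10 deep, fits over a spigot; seated, the face lies flat on the shoulder below, adding 30 mm per hub. 0.1-0.21 kg. Point: on its axis, 19.5 mm above the face; z up its axis. May be absent.
- hub_orange_mid (a point): Orange wheel hub, face down. Upwards: flange 76 mm across (0-10 mm), barrel 48 mm across (10-30), centring spigot 34 mm across (30-39, last 3 mm tapered). Recess in the flange face 36.6 mm across, 10 deep, fits over a spigot; seated, the face lies flat on the shoulder below, adding 30 mm per hub. 0.1-0.21 kg. Point: on its axis, 19.5 mm above the face; z up its axis. May be absent.
- hub_black_mid (a point): Black wheel hub, face down. Upwards: flange 76 mm across (0-10 mm), barrel 48 mm across (10-30), centring spigot 34 mm across (30-39, last 3 mm tapered). Recess in the flange face 36.6 mm across, 10 deep, fits over a spigot; seated, the face lies flat on the shoulder below, adding 30 mm per hub. 0.1-0.21 kg. Point: on its axis, 19.5 mm above the face; z up its axis. May be absent.
- multimeter: yellow and black hand meter, 140 x 70 x 46 mm, a bystander; origin under its centre
- charger: white mains charger, 42 x 61 x 27 mm, a bystander; origin under its centre
- driver: blue precision screwdriver, 166 mm long, 11 mm thick, lying behind the rail, a bystander; origin under its centre
- hub_silver: the same hub (see hub_silver_mid); origin at the centre of its flange face, underneath
- hub_blue: the same hub (see hub_blue_mid); origin at the centre of its flange face, underneath
- hub_orange: the same hub (see hub_orange_mid); origin at the centre of its flange face, underneath
- hub_black: the same hub (see hub_black_mid); origin at the centre of its flange face, underneath
- end_cap: the same end cap (see end_cap_mid); origin at the centre of its flange face, underneath
Not all that is in view belongs to the job. Leave any turquoise look-alike of the end_cap alone.

How it is judged (in metres and radians):
On the way, in this order (a step that is already met when the one before it is completed fails the run):
1. the carrier stands empty at the loading station, its pointer within 5 mm of the green mark (value of joint carrier between -0.005 and 0.005 m and horizontal distance between each of hub_silver_mid, hub_blue_mid, hub_orange_mid, hub_black_mid, end_cap_mid and spigot_seat above 0.05 m), for 0.2 s.
2. with the carrier at the loading station (within 5 mm), all hubs and, on top, the end cap are fully seated in one stack on its spigot and let go (value of joint carrier between -0.005 and 0.005 m and horizontal distance between each of hub_silver_mid, hub_blue_mid, hub_orange_mid, hub_black_mid, end_cap_mid and spigot_seat below 0.008 m and angle between each of hub_silver_mid, hub_blue_mid, hub_orange_mid, hub_black_mid, end_cap_mid's own z axis and vertical below 0.05 rad and (z of hub_silver_mid in the frame of spigot_seat between 0.0173 and 0.0217 m or z of hub_silver_mid in the frame of spigot_seat between 0.0473 and 0.0517 m or z of hub_silver_mid in the frame of spigot_seat between 0.0773 and 0.0817 m or z of hub_silver_mid in the frame of spigot_seat between 0.1073 and 0.1117 m) and z of end_cap_mid in the frame of hub_silver_mid above 0.025 m and (z of hub_blue_mid in the frame of spigot_seat between 0.0173 and 0.0217 m or z of hub_blue_mid in the frame of spigot_seat between 0.0473 and 0.0517 m or z of hub_blue_mid in the frame of spigot_seat between 0.0773 and 0.0817 m or z of hub_blue_mid in the frame of spigot_seat between 0.1073 and 0.1117 m) and z of end_cap_mid in the frame of hub_blue_mid above 0.025 m and (z of hub_orange_mid in the frame of spigot_seat between 0.0173 and 0.0217 m or z of hub_orange_mid in the frame of spigot_seat between 0.0473 and 0.0517 m or z of hub_orange_mid in the frame of spigot_seat between 0.0773 and 0.0817 m or z of hub_orange_mid in the frame of spigot_seat between 0.1073 and 0.1117 m) and z of end_cap_mid in the frame of hub_orange_mid above 0.025 m and (z of hub_black_mid in the frame of spigot_seat between 0.0173 and 0.0217 m or z of hub_black_mid in the frame of spigot_seat between 0.0473 and 0.0517 m or z of hub_black_mid in the frame of spigot_seat between 0.0773 and 0.0817 m or z of hub_black_mid in the frame of spigot_seat between 0.1073 and 0.1117 m) and z of end_cap_mid in the frame of hub_black_mid above 0.025 m and (z of end_cap_mid in the frame of spigot_seat between 0.1108 and 0.1152 m or z of end_cap_mid in the frame of spigot_seat between 0.1408 and 0.1452 m) and contact force between the fingers and hub_silver below 0.2 N and contact force between the fingers and hub_blue below 0.2 N and contact force between the fingers and hub_orange below 0.2 N and contact force between the fingers and hub_black below 0.2 N and contact force between the fingers and end_cap below 0.2 N and contact force between the fingers and carrier below 0.2 N), for 0.3 s.
3. the carrier stands at the curing station, its pointer within 5 mm of the blue mark (value of joint carrier between 0.215 and 0.225 m), for 0.2 s.
At the end, for the whole second after the job is handed in: The carrier is within 5 mm of the curing station; every hub stands upright (within 0.05 rad) in the stack on its spigot, each 30 mm level within 2.2 mm in height and its axis within 8 mm of the spigot's; the end cap is seated in the same way on top of them all; all is at rest (all of step 3 and horizontal distance between each of hub_silver_mid, hub_blue_mid, hub_orange_mid, hub_black_mid, end_cap_mid and spigot_seat below 0.008 m and angle between each of hub_silver_mid, hub_blue_mid, hub_orange_mid, hub_black_mid, end_cap_mid's own z axis and vertical below 0.05 rad and (z of hub_silver_mid in the frame of spigot_seat between 0.0173 and 0.0217 m or z of hub_silver_mid in the frame of spigot_seat between 0.0473 and 0.0517 m or z of hub_silver_mid in the frame of spigot_seat between 0.0773 and 0.0817 m or z of hub_silver_mid in the frame of spigot_seat between 0.1073 and 0.1117 m) and z of end_cap_mid in the frame of hub_silver_mid above 0.025 m and (z of hub_blue_mid in the frame of spigot_seat between 0.0173 and 0.0217 m or z of hub_blue_mid in the frame of spigot_seat between 0.0473 and 0.0517 m or z of hub_blue_mid in the frame of spigot_seat between 0.0773 and 0.0817 m or z of hub_blue_mid in the frame of spigot_seat between 0.1073 and 0.1117 m) and z of end_cap_mid in the frame of hub_blue_mid above 0.025 m and (z of hub_orange_mid in the frame of spigot_seat between 0.0173 and 0.0217 m or z of hub_orange_mid in the frame of spigot_seat between 0.0473 and 0.0517 m or z of hub_orange_mid in the frame of spigot_seat between 0.0773 and 0.0817 m or z of hub_orange_mid in the frame of spigot_seat between 0.1073 and 0.1117 m) and z of end_cap_mid in the frame of hub_orange_mid above 0.025 m and (z of hub_black_mid in the frame of spigot_seat between 0.0173 and 0.0217 m or z of hub_black_mid in the frame of spigot_seat between 0.0473 and 0.0517 m or z of hub_black_mid in the frame of spigot_seat between 0.0773 and 0.0817 m or z of hub_black_mid in the frame of spigot_seat between 0.1073 and 0.1117 m) and z of end_cap_mid in the frame of hub_black_mid above 0.025 m and (z of end_cap_mid in the frame of spigot_seat between 0.1108 and 0.1152 m or z of end_cap_mid in the frame of spigot_seat between 0.1408 and 0.1452 m) and linear speed of each of hub_silver, hub_blue, hub_orange, hub_black, end_cap below 0.02 m/s); the robot touches nothing.
It fails at once if the meter is moved more than 3 cm (distance of multimeter from where it was at the start of the episode above 0.03 m).
It fails at once if the charger is moved more than 3 cm (distance of charger from where it was at the start of the episode above 0.03 m).
It fails at once if the screwdriver is moved more than 3 cm (distance of driver from where it was at the start of the episode above 0.03 m).
Of hub_silver, hub_blue, hub_orange, hub_black only 3 to 4 are there at a start; the rules pass over those that are not, and their reading is None.
At some moment in a run one of hub_silver, hub_blue, hub_orange, hub_black, end_cap may be knocked a few centimetres aside while the robot is not near it.
It also fails if it takes over 210 s, if anything falls off the work surface, if the arm or the gripper's body presses on something with over 40 N, if the wrist force passes 120 N, or if a joint passes its speed limit or range.

## Working session

There is one attempt and no reset: what is moved stays moved. The work goes in short steps, Python scripts to look and compute and a tool call to move; the robot and the scene stay as the last step left them, time stands still between calls to the robot, and variables do not carry over. Pictures are saved under pics/ and viewed, at most 14 in all, crops included, and the job is handed in when it is done.

Besides the shell and the picture viewer there is one more tool, called after ">>>" by a JSON object that holds its "method" and its "body", one argument or row to a line. carry_out: Moves the arm, as the interface text tells. Its arguments: {"type":"object","properties":{"rows":{"type":"array"},"grip":{"type":"number"}},"required":["rows"]}

```bash
mkdir -p pics; python3 - <<'E'
from plant import telemetry, viewer
import cv2,numpy as np
for n in("scene","top"):
    p=viewer.snapshot(n); cv2.imwrite(f"pics/{n}0.png",p[:,:,::-1]); c=viewer.camera_info(n)
    print(n,np.round(c["intrinsics"],1).tolist(),np.round(c["extrinsics"],4).tolist())
print(telemetry.get_obs())
E
```

```text
scene [[386.6, 0.0, 278.4], [0.0, 386.6, 212.5], [0.0, 0.0, 1.0]] [[-0.9023, -0.3241, 0.2841, 0.2881], [-0.4307, 0.7042, -0.5645, 0.5382], [-0.0171, -0.6317, -0.775, 0.8351], [0.0, 0.0, 0.0, 1.0]]
top [[472.0, 0.0, 279.3], [0.0, 472.0, 207.2], [0.0, 0.0, 1.0]] [[0.0222, -0.9782, 0.2063, 0.3258], [-0.9998, -0.0216, 0.0053, -0.0166], [-0.0007, -0.2063, -0.9785, 1.2733], [0.0, 0.0, 0.0, 1.0]]
{'clock': 0.1, 'joint_pos': array([ 9.10492124e+01,  2.05869016e+01,  6.38166076e-01, -1.51635238e-02,
       -7.01348599e+01, -1.65092803e+01]), 'qvel': array([ 0.03791263, -0.06701177,  0.19030359,  0.01719724, -0.07982618,
       -0.05167907]), 'tau': array([-2.08049451e-04, -5.84164417e+01,  2.93751258e+01,  7.01559439e+00,
        1.01602662e-02, -5.22772507e-05]), 'tool_pos': array([0.17983093, 0.65015543, 0.2257228 ]), 'orientation': array([ 1.79915800e+02, -1.00895015e-02, -1.54652236e+01]), 'force': array([-0.45316943, -1.45192346,  0.84868899]), 'moment': array([-0.00390195,  0.02016518,  0.03963406]), 'gripper_force': 0.0, 'opening': 0.08824405583712777}
```

View pics/scene0.png

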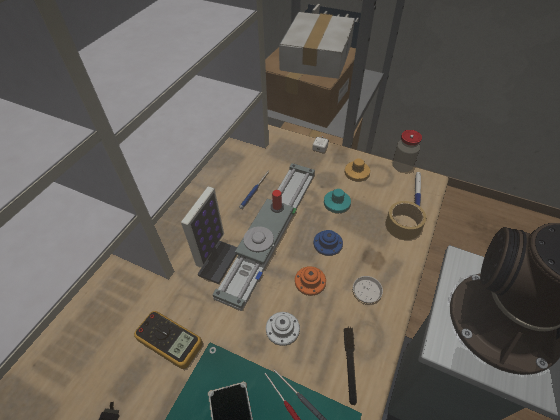

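View pics/top0.png

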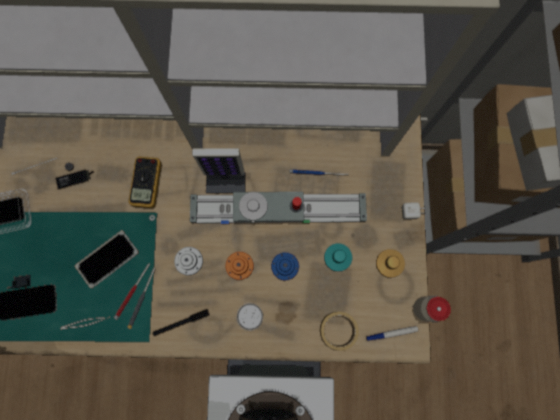

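The scene view shows the rail with its carrier (red post at 277,197; seat at 258,236) between two stations. The hubs are silver (283,327), orange (310,280) and blue (328,242). The candidates for the end cap are the turquoise one at (338,199) and the brass one at (358,170); brass fits the description. I see no black hub so far, so I'll confirm that in an enlarged crop.

```bash
cat > h.py <<'E'
import cv2,numpy as np
from plant import telemetry, viewer
C={n:viewer.camera_info(n) for n in("scene","top")}
def snap(n): return viewer.snapshot(n)
def ray(n,u,v):
    K=np.array(C[n]["intrinsics"]);E=np.array(C[n]["extrinsics"])
    return E[:3,3],E[:3,:3]@np.linalg.inv(K)@[u,v,1]
def plane(n,u,v,z):
    o,d=ray(n,u,v); return (o+d*(z-o[2])/d[2])[:2]
def proj(n,p):
    E=np.linalg.inv(C[n]["extrinsics"]);q=C[n]["intrinsics"]@(E[:3,:3]@np.array(p)+E[:3,3]);return q[:2]/q[2]
def tri(u1,u2):
    a=[];b=[]
    for n,u in(("scene",u1),("top",u2)):
        o,d=ray(n,*u);d/=np.linalg.norm(d);P=np.eye(3)-np.outer(d,d);a.append(P);b.append(P@o)
    return np.linalg.lstsq(np.vstack(a),np.hstack(b),rcond=None)[0]
E
python3 - <<'E'
from h import *
t=cv2.imread("pics/top0.png");s=cv2.imread("pics/scene0.png")
a=cv2.resize(t[150:350,170:430],None,fx=3,fy=3,interpolation=cv2.INTER_CUBIC)
cv2.imwrite("pics/c1.png",a)
b=cv2.resize(s[130:360,190:430],None,fx=2.6,fy=2.6,interpolation=cv2.INTER_CUBIC)
cv2.imwrite("pics/c2.png",b)
E
```

```text
(no output)
```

View pics/c1.png

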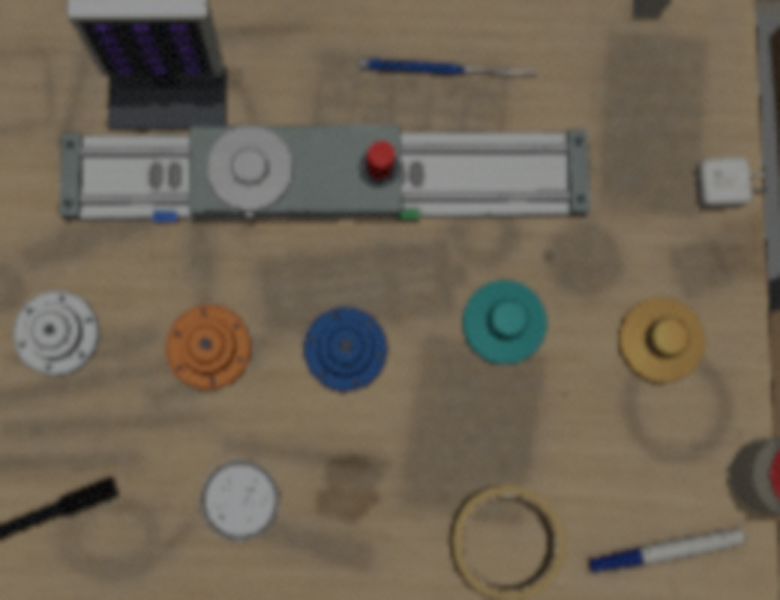

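View pics/c2.png

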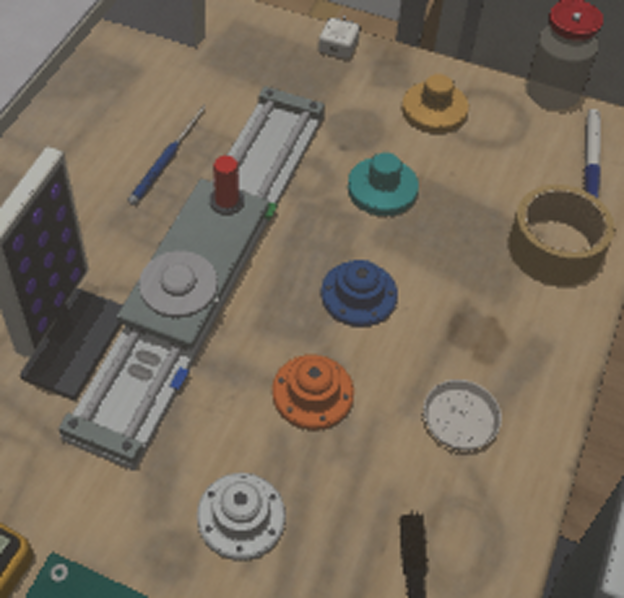

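The crops confirm it. Silver, orange and blue hubs lie face down and there is no black one. The brass cap is at top-view (390,263), and the turquoise cap at (338,257) stays where it is. Next I'll measure.

```bash
cat >> h.py <<'E'
HSV={"orange":((3,150,90),(12,255,255)),"blue":((105,120,40),(122,255,200)),"brass":((14,130,110),(26,255,255)),"red":((170,150,60),(180,255,255))}
def mask(img,c):
    h=cv2.cvtColor(img,cv2.COLOR_RGB2HSV)
    if c=="red": return cv2.inRange(h,(0,190,60),(2,255,255))|cv2.inRange(h,(172,150,60),(180,255,255))
    if c=="silver": return cv2.inRange(h,(0,0,120),(180,45,255))
    return cv2.inRange(h,*HSV[c])
def blob(img,c,near,r=14,R=40):
    """hull ellipse of colour c near a pixel"""
    m=mask(img,c); w=np.zeros_like(m); cv2.circle(w,tuple(int(x) for x in near),R,255,-1)
    m=cv2.morphologyEx(m&w,cv2.MORPH_CLOSE,np.ones((5,5)))
    cs,_=cv2.findContours(m,cv2.RETR_EXTERNAL,cv2.CHAIN_APPROX_NONE)
    if not cs: return None
    k=max(cs,key=cv2.contourArea); 
    return cv2.fitEllipse(cv2.convexHull(k)) if len(k)>5 else None
E
python3 - <<'E'
from h import *
S=cv2.imread("pics/scene0.png")[:,:,::-1].copy();T=cv2.imread("pics/top0.png")[:,:,::-1].copy()
for c,a,b in(("silver",(283,327),(188,261)),("orange",(310,280),(239,265)),("blue",(328,242),(285,266)),("brass",(358,170),(390,263)),("silver",(258,236),(252,205)),("red",(277,200),(297,203))):
    z=.046 if b[1]==205 else .008
    R=20 if b[1]==205 else 26
    for n,i,p in(("scene",S,a),("top",T,b)):
        e=blob(i,c,p,R=R)
        print(c,n,[np.round(x,1).tolist() for x in e],np.round(plane(n,*e[0],.071 if c=="red" else z),4))
for u in((225,221.5),(307,221.5),(253,221.5)): print(u,plane("top",*u,.024),plane("top",*u,.04))
print(proj("top",(0.6,0,.024)))
print([T[y,x].tolist() for x,y in((243,205),(238,195),(220,205),(188,250))])
E
```

```text
silver scene [[282.2, 327.5], [32.1, 34.1], 83.1] [0.4417 0.2297]
silver top [[187.6, 260.1], [26.9, 28.3], 38.3] [0.4423 0.2324]
orange scene [[310.0, 280.0], [26.9, 30.6], 98.7] [0.4317 0.0935]
orange top [[239.1, 265.5], [25.8, 27.2], 34.5] [0.431  0.0941]Traceback (most recent call last):
  File "<stdin>", line 8, in <module>
TypeError: 'NoneType' object is not iterable
```

```bash
sed -i 's/"blue":((105,120,40),(122,255,200))/"blue":((100,110,25),(125,255,255))/' h.py; python3 - <<'E'
from h import *
S=cv2.imread("pics/scene0.png")[:,:,::-1].copy();T=cv2.imread("pics/top0.png")[:,:,::-1].copy()
H=cv2.cvtColor(S,cv2.COLOR_RGB2HSV);H2=cv2.cvtColor(T,cv2.COLOR_RGB2HSV)
print(H[242,315:342:4].tolist(),H2[266,275:296:4].tolist(),H2[203,290:304:2].tolist())
print("deck row",T[205,228:285:2].tolist())
for c,a,b in(("blue",(328,242),(285,266)),("brass",(358,170),(390,263)),("red",(277,200),(297,203))):
    for n,i,p in(("scene",S,a),("top",T,b)):
        e=blob(i,c,p,R=26)
        if e: print(c,n,[np.round(x,1).tolist() for x in e],np.round(plane(n,*e[0],.071 if c=="red" else .008),4))
for u in((225,221.5),(307,221.5),(253,221.5)): print(u,plane("top",*u,.024),plane("top",*u,.04))
E
```

```text
[[110, 110, 107], [115, 65, 71], [111, 109, 101], [114, 59, 69], [112, 84, 82], [110, 103, 99], [116, 28, 72]] [[108, 166, 92], [108, 170, 84], [108, 121, 84], [108, 145, 86], [107, 170, 84], [108, 165, 93]] [[90, 10, 73], [1, 142, 77], [1, 187, 127], [1, 174, 139], [1, 174, 138], [0, 166, 115], [15, 7, 77]]
deck row [[91, 92, 89], [120, 121, 119], [129, 131, 129], [92, 98, 95], [97, 104, 101], [100, 104, 101], [129, 128, 127], [133, 132, 131], [130, 129, 130], [122, 122, 120], [129, 128, 128], [132, 133, 131], [134, 133, 133], [134, 132, 132], [133, 133, 133], [103, 103, 103], [124, 123, 124], [132, 130, 131], [131, 130, 130], [121, 120, 120], [93, 99, 96], [95, 101, 98], [95, 101, 98], [95, 101, 99], [94, 102, 98], [95, 102, 99], [96, 103, 100], [98, 104, 101], [96, 103, 100]]
blue scene [[327.5, 241.5], [22.0, 25.9], 101.9] [ 0.4339 -0.0299]
blue top [[284.7, 265.8], [25.9, 26.4], 171.5] [ 0.4328 -0.0276]
brass scene [[357.3, 168.7], [18.9, 23.8], 96.8] [ 0.4482 -0.3184]
brass top [[390.1, 262.9], [26.1, 27.2], 120.7] [ 0.4467 -0.3091]Traceback (most recent call last):
  File "<stdin>", line 8, in <module>
  File "h.py", line 30, in blob
    return cv2.fitEllipse(cv2.convexHull(k)) if len(k)>5 else None
           ~~~~~~~~~~~~~~^^^^^^^^^^^^^^^^^^^
cv2.error: OpenCV(4.12.0) /io/opencv/modules/imgproc/src/shapedescr.cpp:361: error: (-201:Incorrect size of input array) There should be at least 5 points to fit the ellipse in function 'fitEllipseNoDirect'
```

```bash
sed -i 's/(0,190,60),(2,255,255)/(0,130,60),(2,255,255)/' h.py; python3 - <<'E'
from h import *
S=cv2.imread("pics/scene0.png")[:,:,::-1].copy();T=cv2.imread("pics/top0.png")[:,:,::-1].copy()
for n,i,p in(("scene",S,(277,200)),("top",T,(297,203))):
    m=mask(i,"red"); q=np.argwhere(m); q=q[np.hypot(q[:,1]-p[0],q[:,0]-p[1])<20]
    print("red",n,q.min(0),q.max(0))
    top=q[q[:,0]<=q[:,0].min()+(6 if n=="scene" else 8)].mean(0)[::-1]
    print(top,plane(n,*top,.095))
# seat disc: bright threshold around
g=cv2.cvtColor(T,cv2.COLOR_RGB2GRAY)
m=(g>112).astype(np.uint8)*255;w=np.zeros_like(m);cv2.circle(w,(253,206),17,255,-1)
m=cv2.morphologyEx(cv2.morphologyEx(m&w,cv2.MORPH_CLOSE,np.ones((7,7))),cv2.MORPH_OPEN,np.ones((5,5)))
k=max(cv2.findContours(m,0,1)[0],key=cv2.contourArea);e=cv2.fitEllipse(cv2.convexHull(k));print("seat",e,plane("top",*e[0],.046))
h=cv2.cvtColor(T,cv2.COLOR_RGB2HSV)
for nm,lo,hi in(("bluemk",(108,150,60),(122,255,255)),("greenmk",(50,100,60),(85,255,255))):
    q=np.argwhere(cv2.inRange(h,lo,hi)[215:228,215:320])+[215,215]
    if len(q): c=q.mean(0)[::-1];print(nm,c,len(q),plane("top",*c,.02))
for u in((202,221),(360,221),(202,195),(358,193.5)): print("rail corner",u,plane("top",*u,.024))
print("shelf",plane("top",300,155,0),plane("top",300,155,.3),plane("top",300,125,.4))
E
```

```text
red scene [190 272] [196 280]
[276.31818182 192.81818182] [ 0.5925449  -0.05757855]
red top [197 292] [206 300]
[296.41538462 201.44615385] [ 0.59007332 -0.05362887]
seat ((252.7027130126953, 205.34986877441406), (27.160715103149414, 27.8544921875), 74.3370361328125) [0.5878557  0.06091387]
bluemk [224.5 222. ] 6 [0.54583192 0.13702744]
greenmk [305.5 221.5] 10 [ 0.55203176 -0.08129538]
rail corner (202, 221) [0.54651916 0.19715539]
rail corner (360, 221) [ 0.55591555 -0.22754646]
rail corner (202, 195) [0.61828824 0.20118143]
rail corner (358, 193.5) [ 0.63185396 -0.22309437]
shelf [ 0.74593055 -0.06474648] [ 0.64695199 -0.05340134] [ 0.67557953 -0.04880573]
```

>>> {"method": "carry_out", "body": {
  "rows": [
    [0.055,0.028,0,0,0,-0.045],
    [0.11,0.056,0,0,0,-0.09],
    [0.165,0.085,0,0,0,-0.135],
    [0.22,0.113,0,0,0,-0.18],
    [0.275,0.141,0,0,0,-0.225],
    [0.327,0.169,0,0,0,-0.27],
    [0.327,0.169,0,0,0,-0.27]
  ],
  "grip": 1
}}

```text
clock: 0.98
tool_pos: [0.4522, 0.3974, 0.2262]
orientation: [179.9, 0.0, -0.2]
force: [-0.6, 0.6, -0.2]
opening: 0.0872
gripper_force: 0.0
```

>>> {"method": "carry_out", "body": {
  "rows": [
    [0.01,0.057,0,0,0,0],
    [0.02,0.114,0,0,0,0],
    [0.035,0.171,0,0,0,0],
    [0.055,0.228,0,0,0,0],
    [0.08,0.285,0,0,0,0],
    [0.105,0.34,0,0,0,0],
    [0.125,0.397,0.02,0,0,0],
    [0.139,0.452,0.04,0,0,0]
  ]
}}

```text
clock: 1.98
tool_pos: [0.5898, -0.0525, 0.186]
orientation: [-180.0, -0.0, 0.0]
force: [1.8, 0.5, 0.2]
opening: 0.0878
gripper_force: 0.0
```

>>> {"method": "carry_out", "body": {
  "rows": [
    [0,0,0.04,0,0,0],
    [0,0,0.08,0,0,0],
    [0,0,0.12,0,0,0],
    [0,0,0.133,0,0,0],
    [0,0,0.133,0,0,0]
  ]
}}

```text
clock: 2.6
tool_pos: [0.589, -0.0511, 0.0533]
orientation: [180.0, 0.1, 0.0]
force: [-0.7, -0.0, 1.1]
opening: 0.0876
gripper_force: 0.0
```

>>> {"method": "carry_out", "body": {
  "rows": [
    [0,0,0,0,0,0],
    [0,0,0,0,0,0],
    [0,0,0,0,0,0],
    [0,0,0,0,0,0],
    [0,0,0,0,0,0],
    [0,0,0,0,0,0]
  ],
  "grip": -1
}}

```text
clock: 3.35
tool_pos: [0.5891, -0.0515, 0.0536]
orientation: [180.0, 0.0, 0.0]
force: [-0.1, -0.7, -0.1]
opening: 0.0335
gripper_force: 0.0
```

>>> {"method": "carry_out", "body": {
  "rows": [
    [0,0,0,0,0,0],
    [0,0,0,0,0,0],
    [0,0,0,0,0,0]
  ]
}}

```text
clock: 3.72
tool_pos: [0.589, -0.0515, 0.0535]
orientation: [180.0, 0.0, 0.0]
force: [-0.2, -0.3, 0.2]
opening: 0.0238
gripper_force: 30.0
```

>>> {"method": "carry_out", "body": {
  "rows": [
    [0.0005,0.02,0,0,0,0],
    [0.001,0.04,0,0,0,0],
    [0.0015,0.06,0,0,0,0],
    [0.002,0.08,0,0,0,0],
    [0.0025,0.1,0,0,0,0],
    [0.003,0.12,0,0,0,0],
    [0.0035,0.135,0,0,0,0],
    [0.004,0.144,0,0,0,0]
  ]
}}

```text
clock: 4.72
tool_pos: [0.5933, -0.1966, 0.0535]
orientation: [180.0, -0.0, -0.0]
force: [1.6, 0.5, -1.2]
opening: 0.0234
gripper_force: 30.0
```

```bash
python3 - <<'E'
from h import *
o=telemetry.get_obs();print(o["tool_pos"],o["force"],o["opening"],o["gripper_force"])
for n in("scene","top"): cv2.imwrite(f"pics/{n}1.png",snap(n)[:,:,::-1])
s=cv2.imread("pics/scene1.png");t=cv2.imread("pics/top1.png")
cv2.imwrite("pics/c3.png",np.hstack([cv2.resize(s[140:310,200:340],(400,486)),cv2.resize(t[180:240,200:330],(400,486))]))
E
```

```text
[ 0.59325978 -0.19656374  0.05354004] [ 1.56297254  0.49283435 -1.16443548] 0.023438378546470438 29.999796152114868
```

View pics/c3.png

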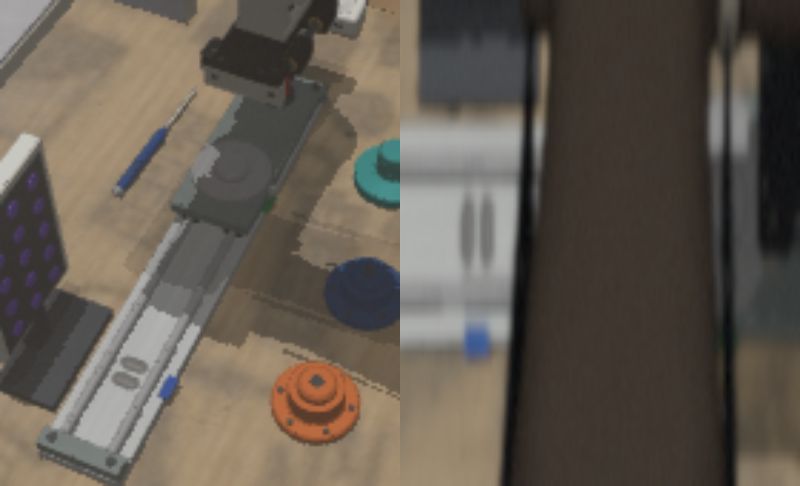

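The carrier is at the green mark. I'll release it, then lift clear.

>>> {"method": "carry_out", "body": {
  "rows": [
    [0,0,0,0,0,0],
    [0,0,0,0,0,0],
    [0,0,0,0,0,0],
    [0,0,0,0,0,0],
    [0,0,-0.05,0,0,0],
    [0,0,-0.1,0,0,0],
    [0,0,-0.147,0,0,0],
    [-0.04,-0.03,-0.147,0,0,0]
  ],
  "grip": 1
}}

```text
clock: 5.82
tool_pos: [0.5567, -0.1663, 0.2045]
orientation: [179.9, -0.4, -0.0]
force: [0.2, 0.8, 0.2]
opening: 0.0874
gripper_force: 0.0
```

>>> {"method": "carry_out", "body": {
  "rows": [
    [-0.025,-0.055,0,0,0,0.175],
    [-0.045,-0.11,0,0,0,0.35],
    [-0.06,-0.165,0,0,0,0.525],
    [-0.075,-0.22,0,0,0,0.7],
    [-0.09,-0.275,0,0,0,0.875],
    [-0.1,-0.33,0,0,0,1.05],
    [-0.111,-0.385,0,0,0,1.225],
    [-0.111,-0.398,0,0,0,1.4]
  ]
}}

```text
clock: 6.82
tool_pos: [0.4413, 0.2349, 0.2009]
orientation: [-180.0, 0.0, -76.5]
force: [1.6, -1.3, -0.7]
opening: 0.0878
gripper_force: 0.0
```

```bash
cat >> h.py <<'E'
def seat(T,near,R=17,z=.046):
    g=cv2.cvtColor(T,cv2.COLOR_RGB2GRAY);m=(g>112).astype(np.uint8)*255;w=np.zeros_like(m);cv2.circle(w,tuple(int(x) for x in near),R,255,-1)
    m=cv2.morphologyEx(cv2.morphologyEx(m&w,cv2.MORPH_CLOSE,np.ones((7,7))),cv2.MORPH_OPEN,np.ones((5,5)))
    k=max(cv2.findContours(m,0,1)[0],key=cv2.contourArea);e=cv2.fitEllipse(cv2.convexHull(k));return e,plane("top",*e[0],z)
E
python3 - <<'E'
from h import *
T=snap("top");cv2.imwrite("pics/top2.png",T[:,:,::-1]);o=telemetry.get_obs();print(o["tool_pos"],o["orientation"],o["joint_pos"])
c=proj("top",(.5915,-.081,.046));print(c);e=seat(T,c);print(e)
h=cv2.cvtColor(T,cv2.COLOR_RGB2HSV);x=int(c[0])
q=np.argwhere(cv2.inRange(h,(50,80,40),(85,255,255))[215:228,x-20:x+20])+[215,x-20];print("green",q.mean(0)[::-1],len(q))
print(T[216:226,x-4:x+5].mean(2).round().astype(int).tolist())
for c,b in(("orange",(239,265)),("blue",(285,266)),("brass",(390,263))):
    k=blob(T,c,b,R=26); print(c,k and (k,plane("top",*k[0],.008)))
E
```

```text
[0.44161114 0.23700124 0.20076234] [-1.79939810e+02  5.08050609e-02 -7.72232616e+01] [ 5.07192309e+01  5.15016943e+00 -2.30615393e+01 -3.47165253e-03
 -6.17095850e+01 -3.79408760e+01]
[306.07296789 205.16321085]
(((305.3014221191406, 204.47039794921875), (28.597883224487305, 28.813077926635742), 115.71957397460938), array([ 0.59334026, -0.07892781]))
green [nan nan] 0
[[143, 141, 143, 142, 142, 142, 142, 143, 141], [139, 140, 141, 140, 140, 140, 140, 138, 135], [122, 123, 128, 129, 128, 127, 123, 122, 117], [86, 93, 100, 106, 101, 98, 92, 88, 89], [66, 72, 84, 98, 91, 74, 66, 66, 70], [49, 50, 70, 91, 88, 64, 48, 51, 58], [46, 46, 49, 62, 59, 52, 45, 49, 58], [67, 61, 59, 59, 62, 63, 64, 72, 87], [90, 86, 78, 79, 89, 91, 91, 98, 107], [108, 103, 96, 98, 105, 108, 109, 109, 113]]
orange (((239.08392333984375, 265.516845703125), (25.738243103027344, 26.37846565246582), 9.673262596130371), array([0.43090886, 0.09410715]))
blue (((284.69635009765625, 265.83148193359375), (25.808059692382812, 26.56296730041504), 160.98394775390625), array([ 0.43277473, -0.02768512]))
brass (((389.85040283203125, 263.0338134765625), (26.13993263244629, 27.124555587768555), 127.49585723876953), array([ 0.44645555, -0.3085172 ]))<stdin>:5: RuntimeWarning: Mean of empty slice.
  ret = um.true_divide(
```

>>> {"method": "carry_out", "body": {
  "rows": [
    [0,0,0.05,0,0,0.17],
    [0,0,0.1,0,0,0.17],
    [0,0,0.1,0,0,0.17]
  ]
}}

```text
clock: 7.25
tool_pos: [0.4401, 0.2305, 0.0979]
orientation: [179.7, -0.3, -86.0]
force: [-0.2, 0.0, 1.0]
opening: 0.0877
gripper_force: 0.0
```

```bash
python3 - <<'E'
from h import *
o=telemetry.get_obs();print(o["tool_pos"],o["orientation"],o["joint_pos"])
T=snap("top");o=telemetry.get_obs();print(o["tool_pos"],o["orientation"])
E
```

```text
[0.44005631 0.23052582 0.09786557] [179.69099929  -0.2794691  -86.01799488] [ 5.03338431e+01  1.13881542e+01 -3.10035567e+01 -4.12894343e-02
 -4.80237979e+01 -4.63248650e+01]
[0.44164407 0.2318283  0.10026154] [ 1.79886158e+02 -1.49252764e-01 -8.59805318e+01]
```

>>> {"method": "carry_out", "body": {
  "rows": [
    [0,0,0.045,0,0,0.07],
    [0,0,0.08,0,0,0.07],
    [0,0,0.088,0,0,0.07],
    [0,0,0.088,0,0,0.07]
  ],
  "grip": 0.2
}}

```text
clock: 7.8
tool_pos: [0.4431, 0.2334, 0.0141]
orientation: [-179.9, 0.1, -90.0]
force: [-0.0, 0.5, 0.3]
opening: 0.0551
gripper_force: 0.0
```

>>> {"method": "carry_out", "body": {
  "rows": [
    [0,0,0,0,0,0],
    [0,0,0,0,0,0],
    [0,0,0,0,0,0]
  ],
  "grip": -1
}}

```text
clock: 8.18
tool_pos: [0.4431, 0.2336, 0.0144]
orientation: [-179.9, 0.1, -90.0]
force: [-1.1, 1.1, 8.3]
opening: 0.0474
gripper_force: 30.0
```

>>> {"method": "carry_out", "body": {
  "rows": [
    [0,0,0,0,0,0],
    [0,0,0,0,0,0],
    [0,0,0,0,0,-0.17],
    [0,0,0,0,0,-0.34],
    [0,0,0,0,0,-0.51],
    [0,0,0,0,0,-0.68],
    [0,0,0,0,0,-0.85],
    [0,0,0,0,0,-1.02]
  ],
  "grip": 0.4
}}

```text
clock: 9.18
tool_pos: [0.4421, 0.2325, 0.0127]
orientation: [-180.0, 0.0, -31.3]
force: [-0.2, 0.7, -0.3]
opening: 0.0612
gripper_force: 0.0
```

>>> {"method": "carry_out", "body": {
  "rows": [
    [0,0,0,0,0,-0.17],
    [0,0,0,0,0,-0.34],
    [0,0,0,0,0,-0.51],
    [0,0,0,0,0,-0.55],
    [0,0,0,0,0,-0.55]
  ]
}}

```text
clock: 9.8
tool_pos: [0.4421, 0.2325, 0.0126]
orientation: [180.0, 0.0, -0.1]
force: [0.6, 1.0, 0.5]
opening: 0.0608
gripper_force: 0.0
```

>>> {"method": "carry_out", "body": {
  "rows": [
    [0,0,0,0,0,0],
    [0,0,0,0,0,0],
    [0,0,0,0,0,0]
  ],
  "grip": -1
}}

```text
clock: 10.18
tool_pos: [0.4419, 0.2322, 0.0126]
orientation: [180.0, 0.0, -0.1]
force: [-0.3, -2.2, 3.2]
opening: 0.0474
gripper_force: 30.0
```

```bash
python3 - <<'E'
from h import *
o=telemetry.get_obs();print(o)
T=snap("top");cv2.imwrite("pics/top3.png",T[:,:,::-1])
c=(305.3,204.5)
for R in(14,15,16): print(R,seat(T,c,R=R))
g=cv2.cvtColor(T,cv2.COLOR_RGB2GRAY);print(g[204,285:326].tolist());print(g[186:224,305].tolist())
E
```

```text
{'clock': 10.175, 'joint_pos': array([ 5.03149772e+01,  1.86924473e+01, -3.59476639e+01,  6.22590920e-03,
       -3.53940353e+01,  3.95762374e+01]), 'qvel': array([-0.03743777, -0.00325367, -0.03308763,  0.01375218, -0.00852209,
        0.0556356 ]), 'tau': array([ 7.02538323e-01, -4.40107119e+01,  1.87533635e+01,  4.12140548e+00,
        6.53411653e-01,  3.07985907e-02]), 'tool_pos': array([0.44192855, 0.23219129, 0.01255709]), 'orientation': array([ 1.79971385e+02,  1.89778970e-02, -1.03713831e-01]), 'force': array([-0.32094149, -2.24878095,  3.22840453]), 'moment': array([-0.71834562,  0.02968016,  0.0124909 ]), 'gripper_force': 30.000220835208893, 'opening': 0.047388060531062794}
14 (((305.04766845703125, 204.20419311523438), (27.275455474853516, 27.888744354248047), 79.84104919433594), array([ 0.59405018, -0.07824485]))
15 (((305.3076477050781, 204.46694946289062), (28.58852195739746, 28.809783935546875), 119.23069763183594), array([ 0.59335002, -0.07894426]))
16 (((305.3076477050781, 204.46694946289062), (28.58852195739746, 28.809783935546875), 119.23069763183594), array([ 0.59335002, -0.07894426]))
[103, 100, 106, 104, 105, 106, 117, 136, 139, 139, 139, 138, 138, 132, 120, 117, 133, 141, 139, 140, 140, 140, 139, 141, 141, 136, 124, 121, 132, 135, 135, 136, 136, 134, 129, 108, 104, 104, 103, 104, 104]
[105, 107, 110, 113, 115, 125, 135, 136, 134, 138, 136, 133, 125, 123, 134, 139, 140, 140, 140, 139, 140, 139, 137, 123, 103, 112, 135, 141, 141, 142, 141, 139, 128, 103, 95, 90, 65, 63]
```

>>> {"method": "carry_out", "body": {
  "rows": [
    [0,0,-0.05,0,0,0],
    [0,0,-0.1,0,0,0],
    [0.02,0.05,-0.14,0,0,0],
    [0.05,0.1,-0.14,0,0,0],
    [0.08,0.155,-0.14,0,0,0],
    [0.11,0.21,-0.14,0,0,0],
    [0.135,0.265,-0.14,0,0,0],
    [0.15,0.311,-0.14,0,0,0]
  ]
}}

```text
clock: 11.22
tool_pos: [0.5923, -0.0808, 0.152]
orientation: [-180.0, 0.0, -0.1]
force: [1.7, 0.1, -1.8]
opening: 0.0473
gripper_force: 30.0
```

```bash
python3 - <<'E'
from h import *
S=snap("scene");S=snap("scene");o=telemetry.get_obs();print(o["tool_pos"],o["orientation"],o["opening"],o["force"])
cv2.imwrite("pics/scene3.png",S[:,:,::-1]);T=cv2.imread("pics/scene0.png")
c=proj("scene",(.593,-.079,.046));print(c);x,y=c.astype(int)
cv2.imwrite("pics/c4.png",cv2.resize(S[y-80:y+50,x-70:x+70,::-1],None,fx=4,fy=4,interpolation=cv2.INTER_CUBIC))
E
```

```text
[ 0.59223067 -0.08260257  0.15154829] [ 1.79969735e+02  6.25087236e-02 -3.34799851e-01] 0.0474670217659418 [-0.52318273  0.85783131 -1.49034783]
[279.98555446 199.56895632]
```

View pics/c4.png

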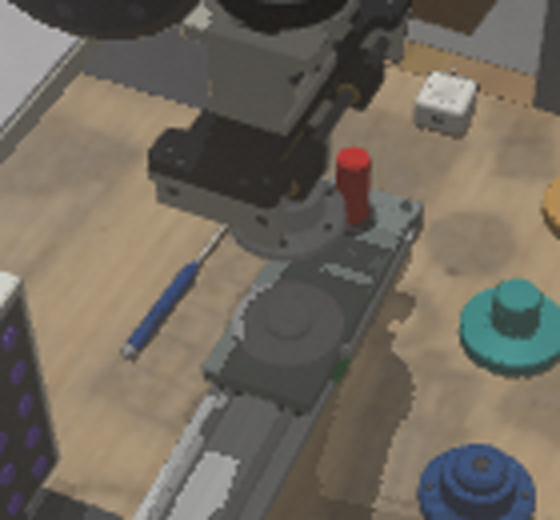

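```bash
python3 - <<'E'
from h import *
for u in((282.3,199.5),(281.6,199.5),(282.3,198.8)): print(plane("scene",*u,.046))
S=cv2.imread("pics/scene3.png",0)
print(S[199,262:302].tolist());print(S[182:222,282].tolist())
S0=cv2.imread("pics/scene0.png",0);print("orig",S0[236,236:282].tolist());print(S0[216:258,258].tolist())
# initial spigot from scene
o=telemetry.get_obs();print(o["tool_pos"],o["orientation"])
print(proj("scene",(.5878,.061,.046)))
E
```

```text
[ 0.58741093 -0.08183852]
[ 0.58913326 -0.08104775]
[ 0.5884809  -0.08411708]
[132, 131, 129, 117, 109, 130, 132, 130, 85, 84, 81, 81, 80, 82, 82, 85, 84, 84, 83, 82, 82, 84, 83, 82, 81, 80, 84, 84, 84, 82, 82, 83, 84, 71, 71, 68, 64, 84, 82, 75]
[90, 78, 75, 72, 72, 70, 73, 78, 84, 82, 83, 82, 85, 85, 83, 84, 83, 82, 85, 86, 80, 74, 81, 83, 83, 83, 82, 84, 77, 72, 72, 72, 73, 72, 71, 70, 71, 65, 64, 65]
orig [128, 129, 127, 127, 127, 128, 129, 129, 135, 133, 130, 133, 134, 131, 129, 126, 119, 133, 133, 133, 136, 135, 135, 135, 135, 134, 134, 133, 113, 127, 132, 133, 134, 134, 133, 133, 131, 118, 109, 109, 109, 91, 60, 77, 78, 73]
[111, 111, 112, 112, 112, 111, 110, 111, 111, 111, 121, 131, 132, 133, 132, 130, 136, 136, 135, 134, 135, 134, 134, 135, 130, 117, 90, 73, 134, 135, 134, 133, 132, 133, 127, 66, 76, 110, 110, 110, 110, 110]
[ 0.59223067 -0.08260257  0.15154829] [ 1.79969735e+02  6.25087236e-02 -3.34799851e-01]
[257.86292647 238.61809598]
```

>>> {"method": "carry_out", "body": {
  "rows": [
    [0,-0.002,0.03,0,0,0],
    [0,-0.002,0.065,0,0,0],
    [0,-0.002,0.065,0,0,0],
    [0,-0.002,0.065,0,0,0],
    [0,-0.002,0.065,0,0,0]
  ]
}}

```text
clock: 11.95
tool_pos: [0.5927, -0.0764, 0.0892]
orientation: [-180.0, -0.1, -0.1]
force: [0.6, -0.0, -2.1]
opening: 0.0471
gripper_force: 30.0
```

>>> {"method": "carry_out", "body": {
  "rows": [
    [0,0.0023,0,0,0,0],
    [0,0.0023,0,0,0,0],
    [0,0.0023,0.012,0,0,0],
    [0,0.0023,0.018,0,0,0],
    [0,0.0023,0.022,0,0,0],
    [0,0.0023,0.022,0,0,0]
  ]
}}

```text
clock: 12.7
tool_pos: [0.5914, -0.0791, 0.065]
orientation: [180.0, 0.1, -0.1]
force: [0.3, 0.3, -1.7]
opening: 0.0474
gripper_force: 30.0
```

>>> {"method": "carry_out", "body": {
  "rows": [
    [0,0,0.003,0,0,0],
    [0,0,0.005,0,0,0],
    [0,0,0.0065,0,0,0],
    [0,0,0.0065,0,0,0]
  ]
}}

```text
clock: 13.2
tool_pos: [0.5916, -0.079, 0.0589]
orientation: [180.0, 0.0, -0.1]
force: [0.7, -0.3, -2.0]
opening: 0.0473
gripper_force: 30.0
```

>>> {"method": "carry_out", "body": {
  "rows": [
    [0,0,0.001,0,0,0],
    [0,0,0.001,0,0,0]
  ]
}}

```text
clock: 13.45
tool_pos: [0.5917, -0.0791, 0.0586]
orientation: [180.0, -0.0, -0.1]
force: [-1.9, -0.1, 4.3]
opening: 0.0473
gripper_force: 30.0
```

>>> {"method": "carry_out", "body": {
  "rows": [
    [0,0,0,0,0,0],
    [0,0,0,0,0,0],
    [0,0,0,0,0,0],
    [0,0,-0.02,0,0,0],
    [0,0,-0.07,0,0,0],
    [0,0,-0.12,0,0,0]
  ],
  "grip": 0.6
}}

```text
clock: 14.2
tool_pos: [0.5913, -0.0791, 0.179]
orientation: [180.0, 0.1, -0.1]
force: [1.1, 0.7, -1.1]
opening: 0.0704
gripper_force: 0.0
```

```bash
cat > m.py <<'E'
from h import *
S=snap("scene");T=snap("top");o=telemetry.get_obs();print(o["tool_pos"],o["clock"])
for c,p in(("orange",(.4309,.0941,.008)),("blue",(.4328,-.0277,.008)),("brass",(.4465,-.309,.008))):
    for n,i in(("scene",S),("top",T)):
        try:
            e=blob(i,c,proj(n,p),R=45);print(c,n,np.round(e[0],1),np.round(e[1],1),np.round(plane(n,*e[0],.008),4))
        except Exception as x: print(c,n,"none")
cv2.imwrite("pics/lastS.png",S[:,:,::-1]);cv2.imwrite("pics/lastT.png",T[:,:,::-1])
E
python3 m.py
```

```text
[ 0.59507585 -0.07900704  0.18437023] 14.3
orange scene [309.8 280.3] [26.2 29.8] [0.4318 0.0946]
orange top none
blue scene [327.5 241.4] [22.5 27.5] [ 0.4339 -0.03  ]
blue top [284.6 265.9] [25.7 26.5] [ 0.4326 -0.0274]
brass scene [357.2 168.6] [18.9 23.7] [ 0.4485 -0.3185]
brass top [389.8 263.1] [25.7 26.1] [ 0.4464 -0.3083]
```

>>> {"method": "carry_out", "body": {
  "rows": [
    [-0.045,-0.04,0,0,0,0],
    [-0.09,-0.08,0,0,0,0],
    [-0.13,-0.12,0,0,0,0],
    [-0.1606,-0.16,0,0,0,0],
    [-0.1606,-0.173,0.02,0,0,0],
    [-0.1606,-0.173,0.07,0,0,0],
    [-0.1606,-0.173,0.12,0,0,0],
    [-0.1606,-0.173,0.12,0,0,0]
  ]
}}

```text
clock: 15.3
tool_pos: [0.4289, 0.0927, 0.0555]
orientation: [179.8, 0.3, -0.1]
force: [-0.4, -0.9, -0.6]
opening: 0.0699
gripper_force: 0.0
```

>>> {"method": "carry_out", "body": {
  "rows": [
    [0,0,0,0,0,0],
    [0,0,0,0,0,0]
  ]
}}

```text
clock: 15.55
tool_pos: [0.4326, 0.0951, 0.06]
orientation: [-179.9, -0.2, -0.1]
force: [-0.4, 0.1, -0.4]
opening: 0.0702
gripper_force: 0.0
```

>>> {"method": "carry_out", "body": {
  "rows": [
    [0,0,0.03,0,0,0],
    [0,0,0.046,0,0,0],
    [0,0,0.046,0,0,0],
    [0,0,0.046,0,0,0],
    [0,0,0.046,0,0,0]
  ]
}}

```text
clock: 16.18
tool_pos: [0.432, 0.0947, 0.0131]
orientation: [-179.9, -0.1, -0.1]
force: [0.5, -0.3, -0.0]
opening: 0.0696
gripper_force: 0.0
```

>>> {"method": "carry_out", "body": {
  "rows": [
    [0,0,0,0,0,0],
    [0,0,0,0,0,0],
    [0,0,0,0,0,0],
    [0,0,0,0,0,0],
    [0,0,0,0,0,0]
  ],
  "grip": -1
}}

```text
clock: 16.8
tool_pos: [0.4312, 0.0941, 0.0121]
orientation: [180.0, 0.0, -0.1]
force: [-1.1, -1.0, 5.4]
opening: 0.0476
gripper_force: 30.0
```

>>> {"method": "carry_out", "body": {
  "rows": [
    [0,0,-0.05,0,0,0],
    [0,0,-0.1,0,0,0],
    [0.01,0.02,-0.14,0,0,0],
    [0.05,0.06,-0.14,0,0,0],
    [0.09,0.1,-0.14,0,0,0],
    [0.13,0.14,-0.14,0,0,0],
    [0.1607,0.173,-0.14,0,0,0],
    [0.1607,0.173,-0.14,0,0,0]
  ]
}}

```text
clock: 17.8
tool_pos: [0.5928, -0.0812, 0.1503]
orientation: [180.0, 0.1, -0.3]
force: [-1.7, -0.1, -2.0]
opening: 0.0472
gripper_force: 30.0
```

>>> {"method": "carry_out", "body": {
  "rows": [
    [0,0,0.03,0,0,0],
    [0,0,0.042,0,0,0],
    [0,0,0.042,0,0,0],
    [0,0,0.042,0,0,0],
    [0,0,0.042,0,0,0],
    [0,0,0.042,0,0,0]
  ]
}}

```text
clock: 18.55
tool_pos: [0.592, -0.0788, 0.1108]
orientation: [-180.0, -0.1, -0.1]
force: [-0.2, 0.7, -3.4]
opening: 0.0475
gripper_force: 30.0
```

>>> {"method": "carry_out", "body": {
  "rows": [
    [0,0,0.008,0,0,0],
    [0,0,0.013,0,0,0],
    [0,0,0.016,0,0,0],
    [0,0,0.016,0,0,0]
  ]
}}

```text
clock: 19.05
tool_pos: [0.5915, -0.0791, 0.0936]
orientation: [180.0, 0.0, -0.1]
force: [-0.8, -0.5, -1.1]
opening: 0.0473
gripper_force: 30.0
```

>>> {"method": "carry_out", "body": {
  "rows": [
    [0,0,0.003,0,0,0],
    [0,0,0.005,0,0,0],
    [0,0,0.0063,0,0,0],
    [0,0,0.0063,0,0,0],
    [0,0,0.0063,0,0,0]
  ]
}}

```text
clock: 19.68
tool_pos: [0.5917, -0.0791, 0.0882]
orientation: [180.0, -0.0, -0.1]
force: [-1.8, 0.0, 3.9]
opening: 0.0472
gripper_force: 30.0
```

Orange is seated: contact came at the expected height. I'll release it and go on to blue.

>>> {"method": "carry_out", "body": {
  "rows": [
    [0,0,0,0,0,0],
    [0,0,0,0,0,0],
    [0,0,0,0,0,0],
    [0,0,-0.02,0,0,0],
    [0,0,-0.07,0,0,0],
    [0,0,-0.1,0,0,0],
    [0,0,-0.1,0,0,0]
  ],
  "grip": 0.6
}}

```text
clock: 20.55
tool_pos: [0.5934, -0.0788, 0.1907]
orientation: [-180.0, -0.3, -0.1]
force: [-0.1, 0.1, -0.2]
opening: 0.0704
gripper_force: 0.0
```

```bash
python3 m.py
```

```text
[ 0.59155104 -0.07888455  0.18759112] 20.65
orange scene none
orange top none
blue scene [327.4 241.5] [22.5 27.5] [ 0.4339 -0.0297]
blue top [284.6 265.9] [25.7 26.5] [ 0.4326 -0.0274]
brass scene [357.3 168.7] [19. 24.] [ 0.4481 -0.3183]
brass top [389.8 263.1] [25.1 26.1] [ 0.4462 -0.3084]
```

View pics/lastS.png

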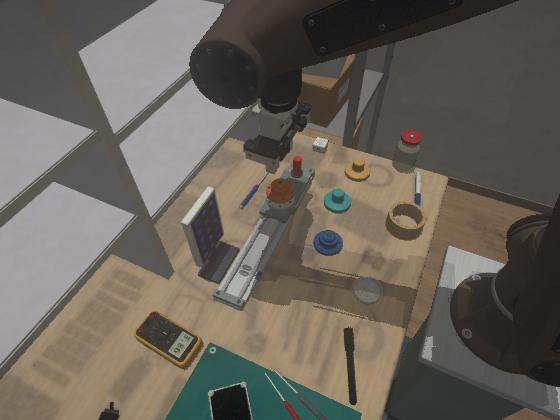

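The scene view shows orange seated on the carrier at (281,190). Blue (328,242) and the brass cap (358,170) haven't moved.

>>> {"method": "carry_out", "body": {
  "rows": [
    [-0.055,-0.015,0,0,0,0],
    [-0.11,-0.03,0,0,0,0],
    [-0.15,-0.045,0,0,0,0],
    [-0.159,-0.0514,0.04,0,0,0],
    [-0.159,-0.0514,0.09,0,0,0],
    [-0.159,-0.0514,0.13,0,0,0],
    [-0.159,-0.0514,0.14,0,0,0],
    [-0.159,-0.0514,0.14,0,0,0]
  ]
}}

```text
clock: 21.65
tool_pos: [0.4325, -0.0276, 0.0475]
orientation: [179.9, 0.1, -0.1]
force: [0.3, -0.0, 0.4]
opening: 0.0701
gripper_force: 0.0
```

>>> {"method": "carry_out", "body": {
  "rows": [
    [0,0,0.02,0,0,0],
    [0,0,0.036,0,0,0],
    [0,0,0.036,0,0,0],
    [0,0,0.036,0,0,0],
    [0,0,0.036,0,0,0],
    [0,0,0.036,0,0,0]
  ]
}}

```text
clock: 22.4
tool_pos: [0.4332, -0.0272, 0.0124]
orientation: [-180.0, -0.1, -0.1]
force: [-0.2, -0.2, -0.6]
opening: 0.0704
gripper_force: 0.0
```

>>> {"method": "carry_out", "body": {
  "rows": [
    [0,0,0,0,0,0],
    [0,0,0,0,0,0],
    [0,0,0,0,0,0],
    [0,0,0,0,0,0],
    [0,0,0,0,0,0]
  ],
  "grip": -1
}}

```text
clock: 23.02
tool_pos: [0.4327, -0.0275, 0.0118]
orientation: [180.0, 0.0, -0.1]
force: [-1.4, -1.1, 2.0]
opening: 0.0475
gripper_force: 30.0
```

>>> {"method": "carry_out", "body": {
  "rows": [
    [0,0,-0.05,0,0,0],
    [0,0,-0.1,0,0,0],
    [0,0,-0.15,0,0,0],
    [0.03,0.01,-0.165,0,0,0],
    [0.08,0.025,-0.165,0,0,0],
    [0.13,0.04,-0.165,0,0,0],
    [0.159,0.0515,-0.165,0,0,0],
    [0.159,0.0515,-0.165,0,0,0]
  ]
}}

```text
clock: 24.02
tool_pos: [0.5927, -0.0798, 0.175]
orientation: [180.0, 0.1, -0.2]
force: [-0.1, 0.6, -2.7]
opening: 0.0473
gripper_force: 30.0
```

>>> {"method": "carry_out", "body": {
  "rows": [
    [0,0,0.03,0,0,0],
    [0,0,0.038,0,0,0],
    [0,0,0.038,0,0,0],
    [0,0,0.038,0,0,0],
    [0,0,0.038,0,0,0],
    [0,0,0.038,0,0,0]
  ]
}}

```text
clock: 24.78
tool_pos: [0.592, -0.079, 0.1394]
orientation: [-180.0, -0.1, -0.1]
force: [0.7, 0.1, -2.5]
opening: 0.0472
gripper_force: 30.0
```

>>> {"method": "carry_out", "body": {
  "rows": [
    [0,0,0.008,0,0,0],
    [0,0,0.013,0,0,0],
    [0,0,0.015,0,0,0],
    [0,0,0.015,0,0,0]
  ]
}}

```text
clock: 25.28
tool_pos: [0.5916, -0.0792, 0.1234]
orientation: [180.0, 0.0, -0.1]
force: [-0.1, -0.7, -1.5]
opening: 0.0474
gripper_force: 30.0
```

>>> {"method": "carry_out", "body": {
  "rows": [
    [0,0,0.003,0,0,0],
    [0,0,0.005,0,0,0],
    [0,0,0.0063,0,0,0],
    [0,0,0.0063,0,0,0],
    [0,0,0.0063,0,0,0]
  ]
}}

```text
clock: 25.9
tool_pos: [0.5918, -0.0792, 0.1178]
orientation: [180.0, -0.0, -0.1]
force: [-1.5, 0.6, 1.8]
opening: 0.0469
gripper_force: 30.0
```

>>> {"method": "carry_out", "body": {
  "rows": [
    [0,0,0,0,0,0],
    [0,0,0,0,0,0],
    [0,0,0,0,0,0],
    [0,0,-0.02,0,0,0],
    [0,0,-0.06,0,0,0],
    [0,0,-0.085,0,0,0],
    [0,0,-0.085,0,0,0]
  ],
  "grip": 0.6
}}

```text
clock: 26.78
tool_pos: [0.5931, -0.079, 0.2049]
orientation: [-180.0, -0.3, -0.1]
force: [0.5, -0.5, -0.3]
opening: 0.0699
gripper_force: 0.0
```

```bash
python3 m.py
```

```text
[ 0.59153673 -0.07897739  0.2021873 ] 26.875
orange scene none
orange top none
blue scene none
blue top none
brass scene [357.2 168.7] [18.9 23.8] [ 0.4483 -0.3184]
brass top [389.8 263. ] [25.  26.2] [ 0.4465 -0.3083]
```

>>> {"method": "carry_out", "body": {
  "rows": [
    [-0.04,0.04,0,0,0,0],
    [-0.08,0.08,0,0,0,0],
    [-0.11,0.13,0,0,0,0],
    [-0.13,0.18,0,0,0,0],
    [-0.145,0.22,0.02,0,0,0],
    [-0.145,0.2295,0.07,0,0,0],
    [-0.145,0.2295,0.12,0,0,0],
    [-0.145,0.2295,0.13,0,0,0]
  ]
}}

```text
clock: 27.88
tool_pos: [0.4432, -0.3077, 0.0687]
orientation: [-179.9, 0.4, -0.1]
force: [0.6, 0.3, 0.8]
opening: 0.07
gripper_force: 0.0
```

>>> {"method": "carry_out", "body": {
  "rows": [
    [0,0,0,0,0,0],
    [0,0,0,0,0,0],
    [0,0,0,0,0,0],
    [0,0,0,0,0,0]
  ]
}}

```text
clock: 28.38
tool_pos: [0.447, -0.3084, 0.0735]
orientation: [180.0, -0.1, -0.1]
force: [-0.4, -0.7, -0.4]
opening: 0.0699
gripper_force: 0.0
```

>>> {"method": "carry_out", "body": {
  "rows": [
    [0,0,0.03,0,0,0],
    [0,0,0.055,0,0,0],
    [0,0,0.055,0,0,0],
    [0,0,0.055,0,0,0],
    [0,0,0.055,0,0,0]
  ]
}}

```text
clock: 29.0
tool_pos: [0.4471, -0.3086, 0.0186]
orientation: [180.0, -0.1, -0.1]
force: [-0.2, -0.3, 1.0]
opening: 0.0698
gripper_force: 0.0
```

>>> {"method": "carry_out", "body": {
  "rows": [
    [0,0,0,0,0,0],
    [0,0,0,0,0,0],
    [0,0,0,0,0,0],
    [0,0,0,0,0,0],
    [0,0,0,0,0,0],
    [0,0,0,0,0,0]
  ],
  "grip": -1
}}

```text
clock: 29.75
tool_pos: [0.4465, -0.3085, 0.0175]
orientation: [180.0, -0.0, -0.1]
force: [-0.0, -1.1, -0.4]
opening: 0.0322
gripper_force: 30.0
```

>>> {"method": "carry_out", "body": {
  "rows": [
    [0,0,-0.05,0,0,0],
    [0,0,-0.1,0,0,0],
    [0,0,-0.15,0,0,0],
    [0.01,-0.03,-0.19,0,0,0],
    [0.035,-0.08,-0.2,0,0,0],
    [0.07,-0.13,-0.2,0,0,0],
    [0.11,-0.18,-0.2,0,0,0],
    [0.1452,-0.2295,-0.2,0,0,0]
  ]
}}

```text
clock: 30.75
tool_pos: [0.5923, -0.0772, 0.2169]
orientation: [-180.0, 0.1, -0.1]
force: [1.2, -1.0, -3.8]
opening: 0.0324
gripper_force: 30.0
```

>>> {"method": "carry_out", "body": {
  "rows": [
    [0,0,0,0,0,0],
    [0,0,0.02,0,0,0],
    [0,0,0.04,0,0,0],
    [0,0,0.04,0,0,0],
    [0,0,0.04,0,0,0],
    [0,0,0.04,0,0,0],
    [0,0,0.04,0,0,0]
  ]
}}

```text
clock: 31.62
tool_pos: [0.5922, -0.0792, 0.1782]
orientation: [-180.0, -0.1, -0.1]
force: [1.2, -0.5, -2.9]
opening: 0.0324
gripper_force: 30.0
```

>>> {"method": "carry_out", "body": {
  "rows": [
    [0,0,0.008,0,0,0],
    [0,0,0.014,0,0,0],
    [0,0,0.018,0,0,0],
    [0,0,0.018,0,0,0]
  ]
}}

```text
clock: 32.12
tool_pos: [0.5917, -0.0791, 0.1589]
orientation: [180.0, 0.1, -0.1]
force: [0.2, -0.2, -3.1]
opening: 0.0323
gripper_force: 30.0
```

>>> {"method": "carry_out", "body": {
  "rows": [
    [0,0,0.003,0,0,0],
    [0,0,0.005,0,0,0],
    [0,0,0.0065,0,0,0],
    [0,0,0.0065,0,0,0],
    [0,0,0.0065,0,0,0]
  ]
}}

```text
clock: 32.75
tool_pos: [0.5922, -0.0792, 0.1535]
orientation: [180.0, -0.0, -0.1]
force: [-1.0, -0.5, 1.6]
opening: 0.0328
gripper_force: 30.0
```

>>> {"method": "carry_out", "body": {
  "rows": [
    [0,0,0,0,0,0],
    [0,0,0,0,0,0],
    [0,0,0,0,0,0],
    [0,0,-0.03,0,0,0],
    [0,0,-0.07,0,0,0],
    [0,0.03,-0.07,0,0,0],
    [0.001,0.08,-0.07,0,0,0],
    [0.002,0.115,-0.07,0,0,0]
  ],
  "grip": 1
}}

```text
clock: 33.75
tool_pos: [0.5937, -0.1955, 0.2231]
orientation: [180.0, -0.0, -0.1]
force: [0.5, 0.1, 0.0]
opening: 0.0872
gripper_force: 0.0
```

```bash
python3 - <<'E'
from h import *
S=snap("scene");T=snap("top");o=telemetry.get_obs();print(o["tool_pos"])
a=cv2.resize(S[80:290,190:340,::-1],None,fx=2.7,fy=2.7,interpolation=cv2.INTER_CUBIC);b=cv2.resize(T[150:300,230:380,::-1],(390,567))
cv2.imwrite("pics/c5.png",np.hstack([a,b]))
E
```

```text
[ 0.59346981 -0.19695425  0.22256809]
```

View pics/c5.png

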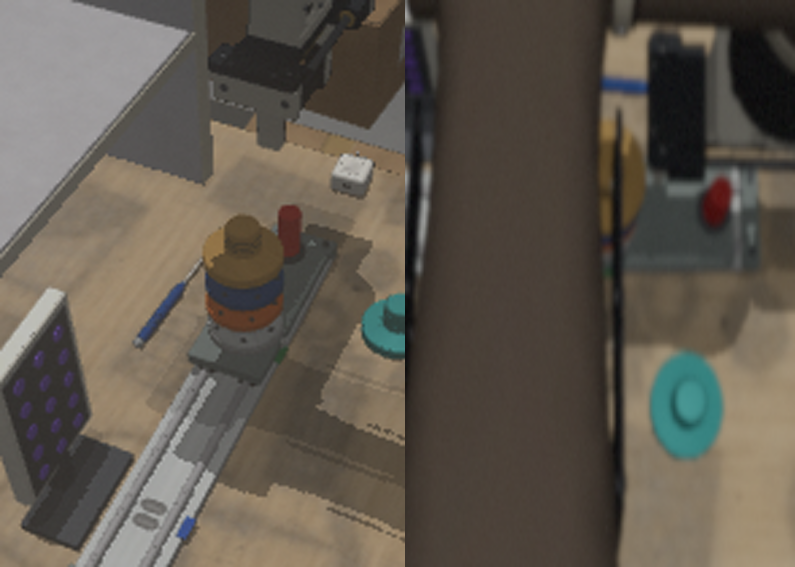

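The stack (silver, orange, blue, brass) stands seated at (243,290) in the crop. For the slide I'll push the post from its far side with shut fingers, which keeps the gripper body clear of the stack.

>>> {"method": "carry_out", "body": {
  "rows": [
    [0,0.046,0,0,0,0],
    [0,0.046,0,0,0,0],
    [0,0.046,0,0,0,0],
    [0,0.046,0,0,0,0],
    [0,0.046,0,0,0,0],
    [0,0.046,0,0,0,0],
    [0,0.046,0,0,0,0],
    [0,0.046,0,0,0,0]
  ],
  "grip": -1
}}

```text
clock: 34.85
tool_pos: [0.5937, -0.24, 0.223]
orientation: [180.0, -0.0, -0.1]
force: [0.6, -0.4, -0.3]
opening: 0.0133
gripper_force: 0.0
```

>>> {"method": "carry_out", "body": {
  "rows": [
    [0,0,0.04,0,0,0],
    [0,0,0.08,0,0,0],
    [0,0,0.12,0,0,0],
    [0,0,0.15,0,0,0],
    [0,0,0.1655,0,0,0],
    [0,0,0.1655,0,0,0],
    [0,0,0.1655,0,0,0]
  ]
}}

```text
clock: 35.72
tool_pos: [0.5947, -0.2403, 0.0588]
orientation: [180.0, -0.1, -0.1]
force: [-0.1, 0.1, 0.6]
opening: 0.0001
gripper_force: 0.0
```

>>> {"method": "carry_out", "body": {
  "rows": [
    [0,-0.003,0,0,0,0],
    [0,-0.006,0,0,0,0],
    [0,-0.008,0,0,0,0],
    [0,-0.01,0,0,0,0],
    [0,-0.012,0,0,0,0],
    [0,-0.014,0,0,0,0],
    [0,-0.016,0,0,0,0],
    [0,-0.018,0,0,0,0]
  ]
}}

```text
clock: 36.72
tool_pos: [0.5936, -0.2221, 0.0574]
orientation: [180.0, 0.0, -0.1]
force: [-0.3, -0.4, 0.9]
opening: 0.0008
gripper_force: 0.3
```

>>> {"method": "carry_out", "body": {
  "rows": [
    [0,-0.002,0,0,0,0],
    [0,-0.004,0,0,0,0],
    [0,-0.006,0,0,0,0],
    [0,-0.008,0,0,0,0],
    [0,-0.01,0,0,0,0],
    [0,-0.012,0,0,0,0],
    [0,-0.014,0,0,0,0],
    [0,-0.016,0,0,0,0]
  ]
}}

```text
clock: 37.72
tool_pos: [0.5937, -0.206, 0.0575]
orientation: [-180.0, 0.0, -0.1]
force: [-0.5, -1.0, -0.2]
opening: 0.0006
gripper_force: 0.3
```

```bash
python3 - <<'E'
from h import *
S=snap("scene");o=telemetry.get_obs();print(o["tool_pos"],o["force"],o["opening"])
cv2.imwrite("pics/c6.png",cv2.resize(S[110:290,190:340,::-1],None,fx=3.3,fy=3.3,interpolation=cv2.INTER_CUBIC))
E
```

```text
[ 0.59382997 -0.20577778  0.05749731] [-0.00723896 -0.1931429  -0.38348429] 0.000426623146642205
```

View pics/c6.png

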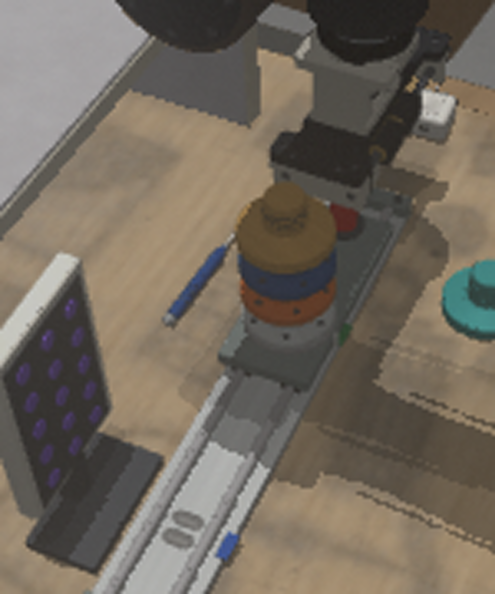

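The crop shows the stack upright and the gripper behind the post, clear of the stack. The knob has moved to (277,170), so the carrier is sliding.

```bash
python3 - <<'E'
from h import *
for y in(-.079,-.07,-.06,-.05,0.141): print(y,proj("scene",(.592,y,.182)),proj("top",(.592,y,.182)))
E
```

```text
-0.079 [279.57500421 162.95145028] [308.36596915 192.90542701]
-0.07 [277.97985944 165.30065971] [304.58144711 192.82420551]
-0.06 [276.18703901 167.94099102] [300.37679824 192.73396745]
-0.05 [274.37232463 170.61356609] [296.17254471 192.64373788]
0.141 [234.89568722 228.75179339] [215.94711428 190.92198013]
```

>>> {"method": "carry_out", "body": {
  "rows": [
    [0,-0.005,0,0,0,0],
    [0,-0.012,0,0,0,0],
    [0,-0.019,0,0,0,0],
    [-0.001,-0.026,0,0,0,0],
    [-0.001,-0.033,0,0,0,0],
    [-0.001,-0.04,0,0,0,0],
    [-0.001,-0.047,0,0,0,0],
    [-0.0015,-0.052,0,0,0,0]
  ]
}}

```text
clock: 38.78
tool_pos: [0.5924, -0.1536, 0.0574]
orientation: [-180.0, -0.0, -0.1]
force: [0.6, -1.1, 0.6]
opening: 0.0005
gripper_force: 0.5
```

>>> {"method": "carry_out", "body": {
  "rows": [
    [0,-0.007,0,0,0,0],
    [0,-0.014,0,0,0,0],
    [-0.0005,-0.021,0,0,0,0],
    [-0.0005,-0.028,0,0,0,0],
    [-0.001,-0.035,0,0,0,0],
    [-0.001,-0.042,0,0,0,0],
    [-0.0015,-0.049,0,0,0,0],
    [-0.0015,-0.056,0,0,0,0]
  ]
}}

```text
clock: 39.78
tool_pos: [0.5909, -0.0976, 0.0575]
orientation: [-180.0, -0.0, -0.1]
force: [0.2, -1.3, 0.5]
opening: 0.0006
gripper_force: 0.4
```

>>> {"method": "carry_out", "body": {
  "rows": [
    [0,-0.007,0,0,0,0],
    [0,-0.014,0,0,0,0],
    [-0.0005,-0.021,0,0,0,0],
    [-0.0005,-0.028,0,0,0,0],
    [-0.001,-0.035,0,0,0,0],
    [-0.001,-0.042,0,0,0,0],
    [-0.0015,-0.048,0,0,0,0],
    [-0.0015,-0.052,0,0,0,0]
  ]
}}

```text
clock: 40.78
tool_pos: [0.5895, -0.0457, 0.0575]
orientation: [-180.0, -0.0, -0.1]
force: [-0.7, -2.5, 0.9]
opening: 0.0002
gripper_force: 0.7
```

```bash
python3 - <<'E'
from h import *
S=snap("scene");T=snap("top");o=telemetry.get_obs();print(o["tool_pos"],o["force"],o["opening"])
a=cv2.resize(S[140:320,190:330,::-1],None,fx=3,fy=3,interpolation=cv2.INTER_CUBIC);b=cv2.resize(T[165:265,180:250,::-1],(378,540),interpolation=cv2.INTER_CUBIC)
cv2.imwrite("pics/c7.png",np.hstack([a,b]))
E
```

```text
[ 0.58956376 -0.04564568  0.05752906] [-0.51931854  0.18439544 -0.16772878] 0.0003615253165938042
```

View pics/c7.png

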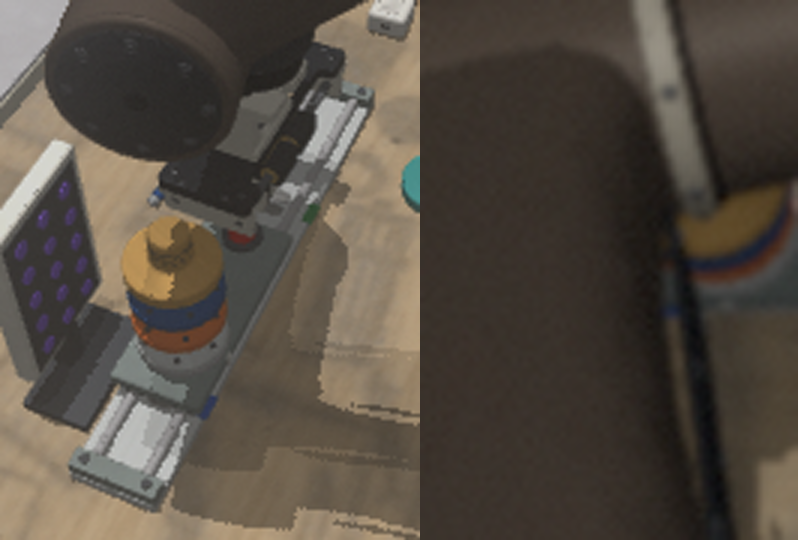

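Carrier is about 35 mm short of the blue mark and the stack is intact. I'll continue slowly.

>>> {"method": "carry_out", "body": {
  "rows": [
    [0,-0.004,0,0,0,0],
    [0,-0.008,0,0,0,0],
    [0,-0.012,0,0,0,0],
    [-0.0005,-0.016,0,0,0,0],
    [-0.0005,-0.02,0,0,0,0],
    [-0.0005,-0.024,0,0,0,0],
    [-0.0005,-0.027,0,0,0,0],
    [-0.0005,-0.029,0,0,0,0]
  ]
}}

```text
clock: 41.88
tool_pos: [0.5889, -0.0169, 0.0574]
orientation: [180.0, 0.0, -0.1]
force: [-0.1, -0.7, -0.5]
opening: 0.0004
gripper_force: 0.3
```

>>> {"method": "carry_out", "body": {
  "rows": [
    [0,-0.001,0,0,0,0],
    [0,-0.002,0,0,0,0],
    [0,-0.003,0,0,0,0],
    [0,-0.004,0,0,0,0],
    [0,-0.005,0,0,0,0],
    [0,-0.005,0,0,0,0]
  ]
}}

```text
clock: 42.62
tool_pos: [0.5892, -0.0119, 0.0575]
orientation: [-180.0, -0.0, -0.1]
force: [0.0, 0.1, 0.5]
opening: 0.0004
gripper_force: 0.1
```

```bash
python3 - <<'E'
from h import *
S=snap("scene");o=telemetry.get_obs();print(o["tool_pos"],o["force"],o["opening"])
cv2.imwrite("pics/c8.png",cv2.resize(S[180:320,190:310,::-1],None,fx=4.2,fy=4.2,interpolation=cv2.INTER_CUBIC))
E
```

```text
[ 0.58920263 -0.01198682  0.05754831] [ 0.42192238 -0.16913318 -0.31018551] 0.0006717534382677849
```

View pics/c8.png

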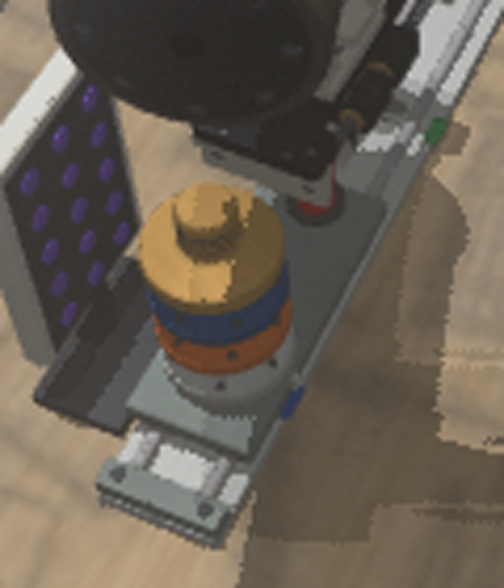

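The stack is intact and the push force has dropped to zero, so the detent has probably drawn the carrier in. I'll back off and check.

>>> {"method": "carry_out", "body": {
  "rows": [
    [0,0.02,0,0,0,0],
    [0,0.06,0,0,0,0],
    [0,0.1,0,0,0,0],
    [0,0.1,-0.05,0,0,0],
    [0,0.1,-0.1,0,0,0],
    [-0.02,0.15,-0.15,0,0,0],
    [-0.06,0.2,-0.15,0,0,0],
    [-0.1,0.25,-0.15,0,0,0]
  ]
}}

```text
clock: 43.68
tool_pos: [0.4947, -0.2552, 0.2085]
orientation: [180.0, -0.1, -0.1]
force: [1.3, -1.3, -0.4]
opening: 0.0005
gripper_force: 0.0
```

>>> {"method": "carry_out", "body": {
  "rows": [
    [-0.02,0.04,0,0,0,0],
    [-0.03,0.08,0,0,0,0],
    [-0.03,0.08,0,0,0,0],
    [-0.03,0.08,0,0,0,0]
  ]
}}

```text
clock: 44.18
tool_pos: [0.465, -0.3337, 0.2072]
orientation: [-180.0, 0.0, -0.2]
force: [0.2, -0.1, -1.1]
opening: 0.0006
gripper_force: 0.0
```

```bash
python3 - <<'E'
from h import *
S=snap("scene");T=snap("top");o=telemetry.get_obs();print(o["tool_pos"],o["clock"])
a=cv2.resize(S[170:320,190:310,::-1],None,fx=3.4,fy=3.4,interpolation=cv2.INTER_CUBIC);b=cv2.resize(T[170:235,190:270,::-1],(390,510),interpolation=cv2.INTER_CUBIC)
cv2.imwrite("pics/c9.png",np.hstack([a,b]));cv2.imwrite("pics/topE.png",T[:,:,::-1])
print(blob(T,"brass",proj("top",(.586,.141,.15)),R=30),proj("top",(.584,.141,.145)))
m=mask(T,"red");q=np.argwhere(m[185:215,255:300]);print("red",q.mean(0)[::-1]+[255,185],q.max(0)[::-1]+[255,185],q.min(0)[::-1]+[255,185])
print(T[217:226,216:234].mean(2).round().astype(int))
E
```

```text
[ 0.46554857 -0.33287846  0.20729721] 44.275
((218.972900390625, 197.010986328125), (28.181888580322266, 29.56721305847168), 170.13783264160156) [217.77593042 197.70631979]
red [266.98734177 202.73417722] [271 208] [263 198]
[[ 68  65  65  60  62  63  63  64  65  65  68  71  72  70  67  66  63  67]
 [ 70  67  65  67  71  72  74  74  70  71  72  69  69  68  65  66  70  81]
 [ 69  66  64  68  68  70  74  75  72  69  69  64  67  67  66  73  86  92]
 [ 66  66  64  63  62  63  66  69  74  75  65  59  62  62  65  74  87  92]
 [ 60  60  59  58  56  54  56  67  76  74  56  51  51  55  57  65  70  71]
 [ 59  59  59  60  59  55  53  57  67  64  51  51  52  55  60  60  62  61]
 [ 66  64  63  61  60  60  56  56  57  56  55  59  62  64  68  71  71  69]
 [ 84  80  74  69  67  65  62  61  63  65  65  69  70  75  84  93  93  91]
 [103  99  90  85  78  78  76  77  76  77  79  79  83  88 100 111 111 109]]
```

View pics/c9.png

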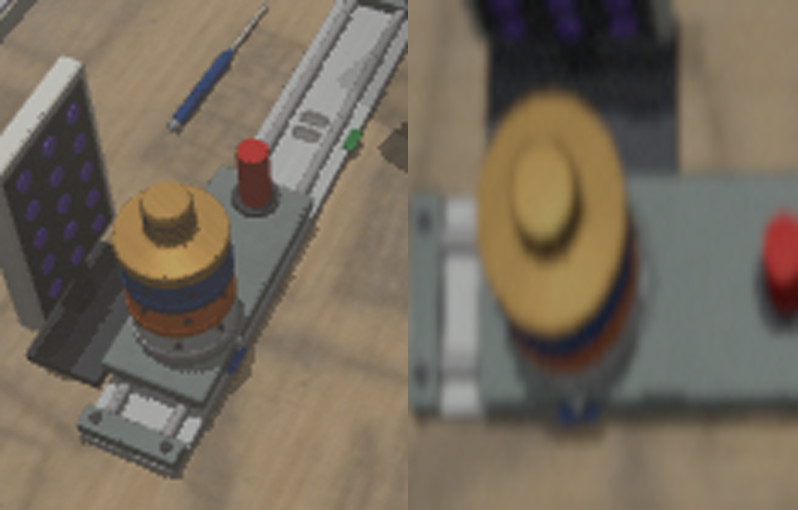

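The crop shows the pointer at column 224.4 against a blue mark centred near 224.5 to 225, with an intact stack. One numeric check of the travel before handing in.

```bash
python3 - <<'E'
from h import *
T=cv2.imread("pics/topE.png")[:,:,::-1].copy();T2=cv2.imread("pics/top2.png")[:,:,::-1].copy()
for z in(.03,.036): print(np.linalg.norm(plane("top",224.4,220.5,z)-plane("top",305.2,220,z)))
def red(I,a,b):
    q=np.argwhere(mask(I,"red")[185:215,a:b]);return q.mean(0)[::-1]+[a,185]
a,b=red(T,255,300),red(T2,330,380);print(a,b,np.linalg.norm(plane("top",*a,.08)-plane("top",*b,.08)))
h=cv2.cvtColor(cv2.imread("pics/top0.png"),cv2.COLOR_BGR2HSV)
q=np.argwhere(cv2.inRange(h,(100,100,40),(125,255,255))[217:228,215:240]);print("blue mark",q.mean(0)[::-1]+[215,217],q[:,1].min()+215,q[:,1].max()+215)
q=np.argwhere(cv2.inRange(h,(45,60,40),(90,255,255))[217:226,295:320]);print("green",q.mean(0)[::-1]+[295,217],q[:,1].min()+295,q[:,1].max()+295)
E
```

```text
0.21627721621258167
0.21523351552442463
[266.98734177 202.73417722] [350.79411765 201.38235294] 0.2171089736163443
blue mark [224.33333333 221.95238095] 221 228
green [305.8 221.1] 302 309
```

The travel works out at about 0.219 m after scaling by the mark spacing (80.8 px moved against 81.0 px between marks), so the carrier is in the detent.

```bash
python3 -c "
from plant import workorder
print(workorder.close_job())"
```

```text
the job is handed in; nothing more can be done
None
```

I handed the job in: silver, orange and blue hubs and the brass cap (no black hub was there) are stacked on the carrier, which reads about 1 mm from the blue mark by camera with the arm clear; no verdict was returned.

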